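# Unlock a gas outlet and take off its cap of unknown thread hand

### The job

I want to screw a hose onto the gas outlet that is locked with the hasp: swing the hasp up off its staple and throw it fully back, then unscrew that outlet's cap. Fuel gas has a left-hand thread and air a right-hand one and I don't know which this is, so try the cap one way and, if it stops dead, the other, until it comes off its thread. Lift it off and finish still holding it in the gripper, level and in mid-air at least 6 cm above where it sat; leave the other outlet's cap screwed on and do not shift the things lying around.

Things in the scene. Friction and masses are not known exactly. Their poses are not given: they have to be found in the camera images.
- outlet_block: gas outlet block, fixed: dark base plate 132 x 246 x 6 mm on two 16 mm feet, grey body 68 (x) x 170 (y) mm on it, top at z = 56 mm; two brass-collared outlets on top at y = +52 and -52 mm, gauge in the front face, a copper pipe at each end. Origin: on the table, midway between the outlets; x to the back, y towards the left outlet (seen from the robot), z up; yaw varies
- hasp (a joint): hinge of the locking hasp, rad: 0 = shut over the left cap, 2.2 = thrown fully back. A bent steel strap 24 mm wide (along the block's y), 4 mm thick, 120 g: rear leg 47 mm up from the hinge, bridge 86 mm forward over the cap (top 105 mm above the table), front leg 44 mm down, slotted foot 30 mm forward over an upright staple
- hasp_hinge (a point): middle of the hasp's hinge pin, 58 mm above the table, 42 mm behind the left outlet's axis; the pin lies along the block's y axis and the hasp swings up and to the back. Let go beyond about 1.25 rad it falls back to 2.2 by its own weight and stays; below about 0.8 it falls shut
- hasp_grip (a point): point on the hasp at the top of its front leg, midway between its edges; it can be pinched there from above across its 24 mm width (along the block's y axis) and then pivots in the grip while it swings. Shut, it is 97 mm above the table, 40 mm in front of the cap's axis, 91 mm from the hinge pin
- outlet (a point): centre of the brass collar face on which the left outlet's cap (the one under the hasp) sits, 62 mm above the table; axis vertical. The coarse two-start thread on the neck is right- or left-handed: it changes from start to start and is hidden by the cap. Right-handed comes off anticlockwise seen from above, left-handed clockwise
- cap: knurled steel screw cap of the left outlet, 44 mm across, 36 mm high, 120 g; origin at the centre of its lower rim, z up. Screwed on it sits at point outlet, top 98 mm above the table. The wrong way it stops dead after about 0.1 rad; the right way it turns easily, rises about 4 mm in the first 1.1 rad and is then off its thread and lifts straight off; 1.25 rad is a good turn, 1.6 the most
- other_cap: the same cap on the right outlet, which has no hasp; to be left screwed on. Centres of the two caps are 104 mm apart
- spanner_1: steel spanner lying left of the block, 37 x 159 x 6 mm, bystander; origin in the middle of its underside
- measure_1: tape measure left of the block, beyond the spanner, 64 x 67 x 34 mm, bystander
- sealing_tape: roll of tape behind the block's left end, 69 mm across, 21 mm high, bystander
- hexkey_1: hex key in front of the block, 33 x 83 x 5 mm, bystander
- marker_1: marker pen right of the block, 17 x 135 x 16 mm, bystander
- spool_1: spool of thread behind the block's right end, 48 mm across, 56 mm high, bystander
- other_outlet (a point): the same point on the right outlet (no hasp)
There are look-alikes about, which are no part of the job. Leave any green, red or turquoise look-alike of the cap alone.

How it is judged (in metres and radians):
On the way, in this order (a step that is already met when the one before it is completed fails the run):
1. the hasp is thrown back off the cap (value of joint hasp above 2 rad), for 0.2 s.
2. the cap has been turned at least 40 degrees on its outlet, still on the neck (angle between the x axis of cap and the x axis of outlet_block, either way round above 0.7 rad and z of cap in the frame of outlet below 0.012 m and horizontal distance between cap and outlet below 0.006 m), for 0.05 s.
At the end, for the whole second after the job is handed in: The hasp is back (over 2.0 rad); the left outlet's cap is held in the fingers, still, its rim at least 55 mm above its seat, level within 20 degrees and touching nothing else; the other cap is still on its outlet (within 6 mm) (z of cap in the frame of outlet above 0.055 m and angle between cap's own z axis and vertical below 0.35 rad and contact force between cap and the fingers above 2 N and contact force between cap and outlet_block below 0.1 N and linear speed of cap below 0.03 m/s and value of joint hasp above 2 rad and distance between other_cap and other_outlet below 0.006 m); the arm keeps its last pose, push and grip.
It fails at once if the other cap is turned or lifted (distance of other_cap from where it was at the start of the episode above 0.008 m or angle between the x axis of other_cap and the x axis of outlet_block, either way round above 0.5 rad).
It fails at once if a thing lying around is shifted by over 3 cm (distance of any of spanner_1, measure_1, sealing_tape, hexkey_1, marker_1, spool_1 from where it was at the start of the episode above 0.03 m).
It also fails if it takes over 53 s, if anything falls off the work surface, if the arm or the gripper's body presses on something with over 40 N, if the wrist force passes 120 N, or if a joint passes its speed limit or range.

### The arm

A 6-joint arm with a two-finger parallel gripper is mounted at the origin on a cart in front of the work surface, level with it; the furniture and walls round the work are solid. World frame = base frame: x ahead of the robot, y to its left, z up, the work surface at z = 0. Lengths are in mm, angles in degrees, forces in N, time in s.
With the tool pointing down it reaches from about 350 to 850 mm from the base axis. Payload 8.1 kg.
Tool frame: the origin (TCP) lies midway between the tips of the shut fingers; the grasp point (between the pads) lies 19 mm behind it (r.grip_depth is the distance from the TCP to the grasp point, in mm); z points along the fingers, y is the direction in which the jaws open and shut (so a half turn about z gives the same grasp; the last joint's range is limited). The gripper opens to 85 mm and grips with 20 to 120 N. Pads are 22 mm wide; open, the fingers measure 114 mm over their backs; the gripper's body (76 mm by 85 mm) begins 54 mm behind the grasp point. The pads swing forward as they close: fully open they stand 13 mm farther back than shut.
Start: joints at [69.993, 7.471, 85.268, -0, 87.261, -4.893], TCP at [156.428, 579.254, 208.292] pointing down, gripper open.
Joint ranges: [-169.43, 169.43], [-51.17, 129.36], [1.28, 143.12], [-76.62, 256.62], [0, 156.53], [-152.29, 152.29]. Speed limits (degrees/s): [136.94, 136.94, 159.86, 180, 180, 180].

### API

Orientations are given as [roll, pitch, yaw] about the fixed x, y, z axes, in that order (R = Rz(yaw) Ry(pitch) Rx(roll)).
In Python, from bench import r, imaging gives the robot as it stands.
- The arm moves only by the shell command python3 -m creep 'ROWS' [FORCE]. ROWS is text: rows parted by semicolons, each of 7 numbers parted by spaces: the shift along the tool's x, y, z in cm, then the turn, a rotation vector about the tool's x, y, z in degrees, then the finger opening in cm, from 0 to 8.54. In form: dx dy dz ax ay az gripper; .... A call has 1 to 20 rows; each row is the pose to reach, as a shift and turn from the pose measured when the call began, along the tool's axes at that moment; what a row does not reach only later rows make up. A row lasts 1/10 s, in which the tool goes at most 50 mm and 8.59 degrees, less where a joint would pass 70% of its speed; a pose out of reach is approached as far as the arm can. A call with a gripper value outside its range is refused whole. The fingers move at their own pace and stop on an object; FORCE is the grip in N (left out, the last holds). Time passes only in rows, so rows that repeat a pose let the fingers close. It gives the time, the measured TCP pose, the force and the opening at its end, in the units of the state.
- r.sense(): the state, without advancing time (a new reading comes with each control period).
- imaging.snapshot(name): name is "scene" or "side" or "wrist"; returns the picture (384x512x3 uint8, red, green, blue); there is no depth.
- imaging.camera_info(name): a dict with "camera_matrix" (3x3 intrinsics, pixels), "k1" (the pictures are not rectified: a ray, as slopes to the right and down, at radius r is drawn at 1 + k1 r^2 times it, then the intrinsics apply), "R" (3x3) and "t" (3): a world point X has camera coordinates R X + t. Camera axes: x right, y down, z forward; pixel columns grow to the right and rows downward; lengths in mm; the calibration is good to about 2 mm. A picture is of the moment at which its call begins: read the wrist's pose just before it. camera_info takes no time and is no camera call; for the wrist camera it gives the pose at the moment of the call.
- r.hand_in(): hands the job in, once; it reports no verdict.
The state is a dict: "time": time; "joint_pos": joint angles; "qd": joint speeds; "joint_efforts": joint torques, N m; "tool_pos": TCP position; "tcp_rot": TCP orientation; "ft_force": force on the tool from outside, world axes, zero at the start; "wrist_torque": the same for the moment, N m; "finger_gap": finger opening in mm.
Only numpy, scipy, OpenCV 4.12 (cv2) and the standard library are available. Lean on these libraries where they do the work, as an engineer would, in place of code of your own. Each camera call takes 0.05 s, during which the arm holds its last target.

## Working session

There is one attempt and no reset: what is moved stays moved. The work goes in short steps, Python scripts to look and compute and a shell command to move; the robot and the scene stay as the last step left them, time stands still between calls to the robot, and variables do not carry over. Pictures are saved under pics/ and viewed, and the job is handed in when it is done.

```bash
mkdir -p pics; ls; python3 - <<'E'
from bench import r, imaging
import cv2
for n in ["scene","side","wrist"]:
    im=imaging.snapshot(n); cv2.imwrite(f"pics/{n}0.png",im[:,:,::-1])
    c=imaging.camera_info(n); print(n,c)
print(r.sense())
E
```

```text
pics
scene {'camera_matrix': array([[351.79602937,   0.        , 255.22266664],
       [  0.        , 351.79602937, 188.8760856 ],
       [  0.        ,   0.        ,   1.        ]]), 'k1': -0.03581161254744758, 'R': array([[ 0.4499148 , -0.89300394,  0.01098343],
       [-0.55411031, -0.28877559, -0.78074991],
       [ 0.70038449,  0.34518491, -0.6247471 ]]), 't': array([-208.07912948,  451.59911499,  450.13502412])}
side {'camera_matrix': array([[410.26941274,   0.        , 256.84875125],
       [  0.        , 410.26941274, 191.26324538],
       [  0.        ,   0.        ,   1.        ]]), 'k1': 0.010321885449528697, 'R': array([[ 0.99945613,  0.0329531 ,  0.00124187],
       [ 0.0130424 , -0.36042191, -0.93269821],
       [-0.0302877 ,  0.93220714, -0.36065567]]), 't': array([-634.35198693,  106.73117794, 1230.55462042])}
wrist {'camera_matrix': array([[306.32605962,   0.        , 257.17114081],
       [  0.        , 306.32605962, 193.22495995],
       [  0.        ,   0.        ,   1.        ]]), 'k1': -0.058029454828698666, 'R': array([[ 0.26178172,  0.96512471, -0.00215117],
       [ 0.93115872, -0.25198135,  0.26353148],
       [ 0.25379868, -0.0709908 , -0.9646484 ]]), 't': array([-600.05286823,  -33.12799813,  378.29239734])}
{'time': 0.15, 'joint_pos': array([ 6.99929984e+01,  7.50584525e+00,  8.53136767e+01,  8.76206913e-05,
        8.72578892e+01, -4.89261373e+00]), 'qd': array([-0.03041593, -0.12651871, -0.18575155,  0.02973547,  0.07607921,
       -0.10301823]), 'joint_efforts': array([ 1.01008220e-03, -5.70061326e+01, -5.01158595e+01, -8.48792251e-05,
        9.57196840e-03,  8.60401990e-07]), 'tool_pos': array([156.27752646, 578.85604756, 207.49051462]), 'tcp_rot': array([-1.79922878e+02, -6.68947492e-03,  1.64885603e+02]), 'ft_force': array([-0.6635984 , -0.2495738 ,  0.14054899]), 'wrist_torque': array([ 0.04447655,  0.0328647 , -0.03048121]), 'finger_gap': 85.41474743122421}
```

View pics/scene0.png

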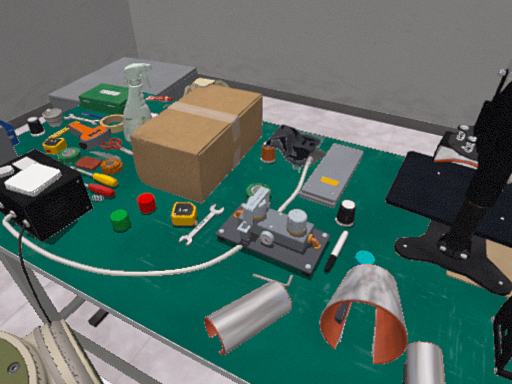

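View pics/side0.png

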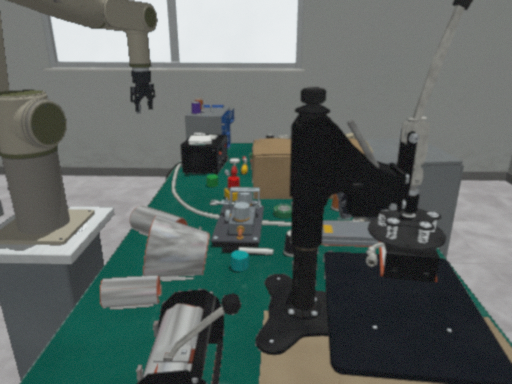

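View pics/wrist0.png

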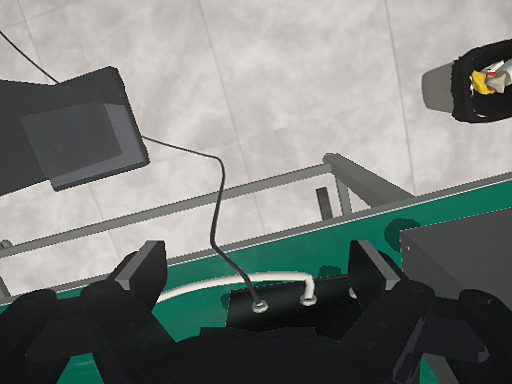

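```bash
cat > h.py <<'E'
from bench import r, imaging
import cv2, numpy as np
from scipy.spatial.transform import Rotation as Ro
def ray(c,u,v):
    K=c["camera_matrix"]; d=np.array([(u-K[0,2])/K[0,0],(v-K[1,2])/K[1,1]])
    s=d.copy()
    for _ in range(20): s=d/(1+c["k1"]*(s@s))
    R,t=np.array(c["R"]),np.array(c["t"])
    return -R.T@t, R.T@np.r_[s,1]
def plane(c,u,v,z):
    o,d=ray(c,u,v); return o+d*(z-o[2])/d[2]
def tri(a,b):
    A=[];B=[]
    M=np.zeros((3,3));q=np.zeros(3)
    for o,d in (a,b):
        d=d/np.linalg.norm(d);P=np.eye(3)-np.outer(d,d);M+=P;q+=P@o
    return np.linalg.solve(M,q)
def proj(c,X):
    p=c["R"]@np.array(X)+c["t"];s=p[:2]/p[2];s=s*(1+c["k1"]*(s@s));K=c["camera_matrix"]
    return s[0]*K[0,0]+K[0,2],s[1]*K[1,1]+K[1,2]
def tool(X):
    "world point/shift -> tool axes cm, from now"
    s=r.sense();return Ro.from_euler('xyz',s["tcp_rot"],degrees=True).inv().apply(np.array(X)-s["tool_pos"])/10
E
python3 - <<'E'
import cv2
a=cv2.imread("pics/scene0.png")[160:290,170:370];cv2.imwrite("pics/sc1.png",cv2.resize(a,None,fx=4,fy=4,interpolation=cv2.INTER_CUBIC))
a=cv2.imread("pics/side0.png")[165:265,190:310];cv2.imwrite("pics/si1.png",cv2.resize(a,None,fx=6,fy=6,interpolation=cv2.INTER_CUBIC))
E
```

```text
(no output)
```

View pics/sc1.png

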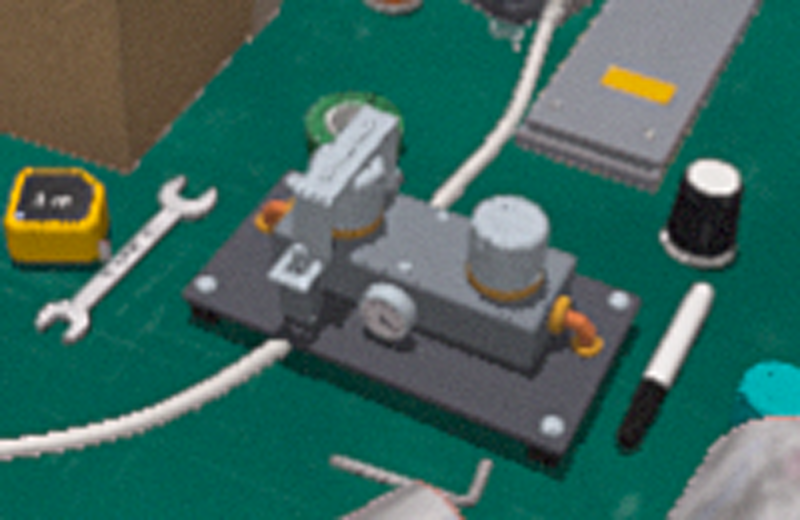

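View pics/si1.png

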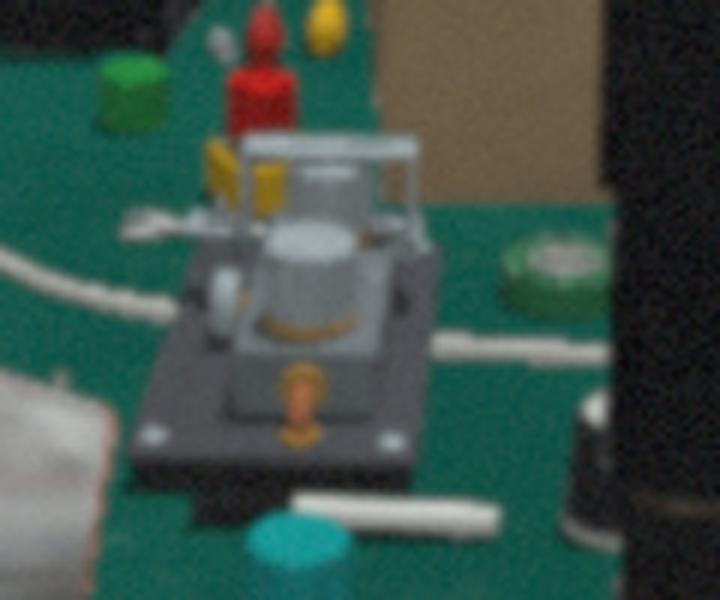

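```bash
python3 - <<'E'
from h import *
A=imaging.camera_info("scene");B=imaging.camera_info("side")
s=lambda x,y:ray(A,170+x/4,160+y/4)
b=lambda x,y:ray(B,190+x/6,165+y/6)
print("othercap top",tri(s(511,208),b(312,240)))
print("bridge front-right",tri(s(335,195),b(243,150)))
print("bridge rear-right",tri(s(395,118),b(416,148)))
for n,p in dict(bolt_l=(206,284),br=(619,300),fr=(552,426)).items(): print(n,plane(A,170+p[0]/4,160+p[1]/4,26))
for n,p in dict(fr=(155,436),br=(392,441)).items(): print(n,plane(B,190+p[0]/6,165+p[1]/6,26))
print("tape",plane(A,170+354/4,160+130/4,21),"spanner",plane(A,170+125/4,160+258/4,5),"measure",plane(A,170+60/4,160+200/4,34))
print(r.sense()["tool_pos"], imaging.camera_info("wrist")["R"])
E
```

```text
othercap top [596.23437417 -38.89171397  99.29045631]
bridge front-right [554.85305414  51.51193712 107.17775605]
bridge rear-right [639.02331862  53.69702536 105.82476121]
bolt_l [529.65383755 125.27547946  26.        ]
br [ 631.56342607 -101.07378178   26.        ]
fr [523.42749024 -98.09924902  26.        ]
fr [ 526.85323057 -100.74757141   26.        ]
br [ 633.9309839  -101.81523224   26.        ]
tape [708.01784635 113.82060468  21.        ] spanner [542.96050773 194.4560052    5.        ] measure [544.20523653 241.61363016  34.        ]
[156.27752646 578.85604756 207.49051462] [[ 0.26178172  0.96512471 -0.00215117]
 [ 0.93115872 -0.25198135  0.26353148]
 [ 0.25379868 -0.0709908  -0.9646484 ]]
```

```bash
python3 - <<'E'
from h import *
A=imaging.camera_info("scene");W=imaging.camera_info("wrist")
s=r.sense();Rt=Ro.from_euler('xyz',s["tcp_rot"],degrees=True)
C=-W["R"].T@W["t"]
print("cam in tool",Rt.inv().apply(C-s["tool_pos"]),"fwd in tool",Rt.inv().apply(W["R"][2]))
for n,p in dict(boxnear=(201,195),boxl=(138,170),bluebox=(55,232),boxtop=(203,127),spray=(137,145)).items(): print(n,plane(A,*p,0))
print(tool([510,60,330]))
print(tool([440,60,330]))
E
```

```text
cam in tool [  67.04645211    1.12498149 -164.86193384] fwd in tool [-0.26364233 -0.00105935  0.96461992]
boxnear [646.07412998 264.17659686   0.        ]
boxl [657.45934295 504.68949951   0.        ]
bluebox [353.89834407 509.19272405   0.        ]
boxtop [980.01997008 477.48314458   0.        ]
spray [769.31593085 607.80855033   0.        ]
[-47.67621027 -40.88398336 -12.20149512]
[-40.91836031 -42.7092103  -12.19824931]
```

```bash
python3 - <<'E'
from h import *
print(tool([570,40,320]), tool([250,430,320]))
E
```

```text
[-53.99026403 -41.24896971 -11.20174011] [-12.92809905 -11.94201821 -11.23639392]
```

```bash
python3 -m creep '0 0 -4 0 0 0 6; 0 0 -8 0 0 0 6; -3 -3 -11 0 0 0 6; -6.5 -6 -11.2 0 0 -3 6; -10 -9 -11.2 0 0 -6 6; -14 -12 -11.2 0 0 -9 6; -18 -14.5 -11.2 0 0 -12 6; -22 -17.5 -11.2 0 0 -14 6; -26 -20.5 -11.2 0 0 -14 6; -30 -23.5 -11.2 0 0 -14 6; -34 -26.5 -11.2 0 0 -14 6; -38 -29.5 -11.2 0 0 -14 6; -42 -32.5 -11.2 0 0 -14 6; -46 -35.3 -11.2 0 0 -14 6; -50 -38.2 -11.2 0 0 -14 6; -54 -41.2 -11.2 0 0 -14 6; -54 -41.2 -11.2 0 0 -14 6; -54 -41.2 -11.2 0 0 -14 6' 30
python3 - <<'E'
from h import *
import json
c=imaging.camera_info("wrist");im=imaging.snapshot("wrist");cv2.imwrite("pics/w1.png",im[:,:,::-1])
np.savez("w1.npz",**c);print(r.sense()["tool_pos"],r.sense()["tcp_rot"],r.sense()["time"])
E
```

```text
time: 1.95
tool_pos: [570.3, 39.3, 318.9]
tcp_rot: [-179.9, -0.1, 178.7]
ft_force: [0.1, 0.4, -0.2]
finger_gap: 59.8
[569.95507204  40.3928821  319.40878748] [-1.79945459e+02 -1.03693582e-01  1.78840685e+02] 2.0
```

View pics/w1.png

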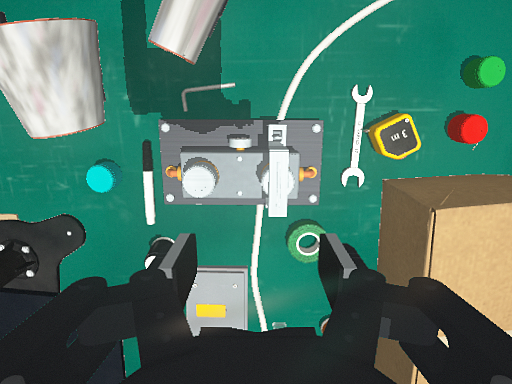

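```bash
python3 - <<'E'
import cv2
a=cv2.imread("pics/w1.png")[110:225,150:330];cv2.imwrite("pics/w1c.png",cv2.resize(a,None,fx=4.4,fy=4.4,interpolation=cv2.INTER_CUBIC))
E
```

```text
(no output)
```

View pics/w1c.png

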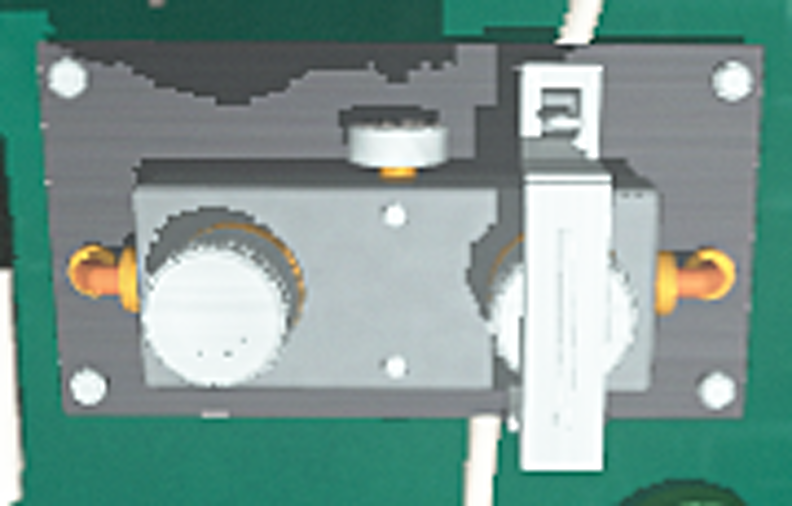

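```bash
python3 - <<'E'
from h import *
c=np.load("w1.npz");P=lambda x,y,z:plane(c,150+x/4.4,110+y/4.4,z)
A=imaging.camera_info("scene")
b=np.array([P(67,78,25),P(732,82,25),P(88,387,25),P(717,390,25)]);print(b,b.mean(0))
for q in (b[1]-b[0],b[3]-b[2]): print(np.degrees(np.arctan2(-q[0],q[1])))
print("oc",P(217,315,98),"lc",P(564,317,98))
print("bridge",P(526,180,105),P(612,180,105),P(522,468,105),P(602,468,105))
print("foot",P(562,68,58))
s=lambda x,y:ray(A,170+x/4,160+y/4); w=lambda x,y:ray(c,150+x/4.4,110+y/4.4)
print("tri oc",tri(s(511,205),w(217,315)))
print("tri bridge rr",tri(s(394,112),w(522,468)), "fl",tri(s(298,180),w(612,180)),"fr",tri(s(331,197),w(526,180)))
y=-1.2
E
```

```text
[[524.63493454 -95.13148292  25.        ]
 [531.36468207 128.04578193  25.        ]
 [632.62316998 -98.1952267   25.        ]
 [638.74656769 125.43193037  25.        ]] [581.84233857  15.03775067  25.        ]
-1.7271890407834076
-1.5684910688052107
oc [591.00720928 -35.45426162  98.        ] lc [593.94551824  66.58706879  98.        ]
bridge [552.55725256  55.68925079 105.        ] [553.07990501  79.87157011 105.        ] [638.10520251  53.4239054  105.        ] [638.65364643  77.22556364 105.        ]
foot [524.08099757  68.98644961  58.        ]
tri oc [590.80553457 -36.51515174 107.57389957]
tri bridge rr [636.44694547  53.26840068 109.71289499] fl [553.48232124  77.12050722 110.4678901 ] fr [552.8684226   54.48981309 107.29089097]
```

```bash
python3 - <<'E'
from h import *
print(tool([554,68,150]),tool([554,68,77]))
E
```

```text
[ 1.62037449  2.7439935  16.94123466] [ 1.607163    2.75094248 24.2412194 ]
```

```bash
python3 -m creep '0.8 1.4 4.5 0 0 0 6; 1.6 2.7 9 0 0 0 6; 1.6 2.7 13 0 0 0 6; 1.6 2.7 16.9 0 0 0 6; 1.6 2.7 16.9 0 0 0 6; 1.6 2.7 16.9 0 0 0 6'
python3 - <<'E'
from h import *
c=imaging.camera_info("wrist");im=imaging.snapshot("wrist");cv2.imwrite("pics/w2.png",im[:,:,::-1])
np.savez("w2.npz",**c);s=r.sense();print(s["tool_pos"],s["tcp_rot"],s["time"])
E
```

```text
time: 2.6
tool_pos: [553.6, 68.6, 151.3]
tcp_rot: [-180.0, -0.1, 178.9]
ft_force: [0.7, -0.3, -0.0]
finger_gap: 60.1
[555.07876495  68.35746908 153.04248328] [-1.79958089e+02  5.88709773e-02  1.78905764e+02] 2.65
```

View pics/w2.png

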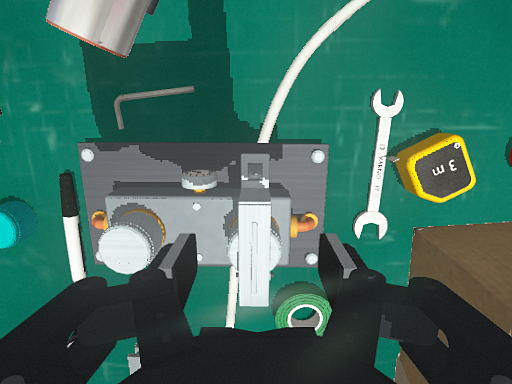

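```bash
python3 - <<'E'
from h import *
a=np.load("w1.npz");b=np.load("w2.npz")
im=cv2.imread("pics/w2.png")[145:315,200:300];cv2.imwrite("pics/w2c.png",cv2.resize(im,None,fx=3.5,fy=3.5,interpolation=cv2.INTER_CUBIC))
w=lambda x,y:ray(a,150+x/4.4,110+y/4.4)
for n,p,q in (("rr",(522,468),(240,306)),("rl",(602,468),(269,305)),("fr",(526,180),(239,201)),("fl",(612,180),(271,201)),("oc",(217,315),(130,249))):
    print(n,tri(w(*p),ray(b,*q)),plane(b,*q,105 if n!="oc" else 98))
E
```

```text
rr [638.83755302  53.74063137 103.19492156] [637.65888052  54.1447145  105.        ]
rl [640.11828647  77.55251415 100.84027592] [637.14985607  77.37200283 105.        ]
fr [554.11388156  55.89542742  91.47139068] [549.91739238  56.55458567 105.        ]
fl [554.63354125  80.66885902  91.43479198] [550.36313302  79.57781731 105.        ]
oc [594.17221752 -36.99732396  87.13653267] [589.79099258 -31.26799464  98.        ]
```

View pics/w2c.png

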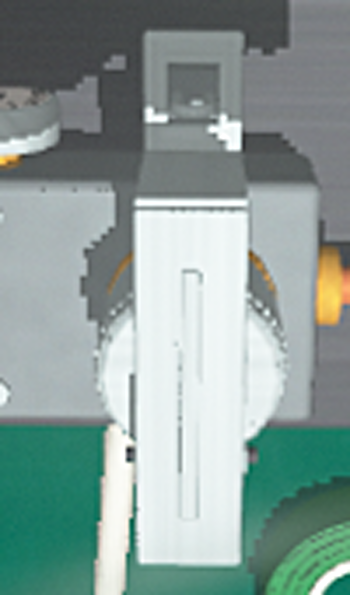

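```bash
python3 - <<'E'
from h import *
print(tool([555,68,77]))
E
python3 -m creep '0 0 3 0 0 0 6; 0 0 6 0 0 0 6; 0 0 7.5 0 0 0 6; 0 0 7.5 0 0 0 6; 0 0 7.5 0 0 0 6; 0 0 7.5 0 0 0 2; 0 0 7.5 0 0 0 2; 0 0 7.5 0 0 0 2; 0 0 7.5 0 0 0 2; 0 0 7.5 0 0 0 2; 0 0 7.5 0 0 0 2' 30
python3 - <<'E'
from h import *
im=imaging.snapshot("wrist");cv2.imwrite("pics/w3.png",im[:,:,::-1])
E
```

```text
[ 0.01500571 -0.03032846  7.60426114]
time: 3.75
tool_pos: [556.3, 66.4, 80.1]
tcp_rot: [-179.8, 0.2, 178.9]
ft_force: [-2.5, -9.3, 7.5]
finger_gap: 21.4
```

View pics/w3.png

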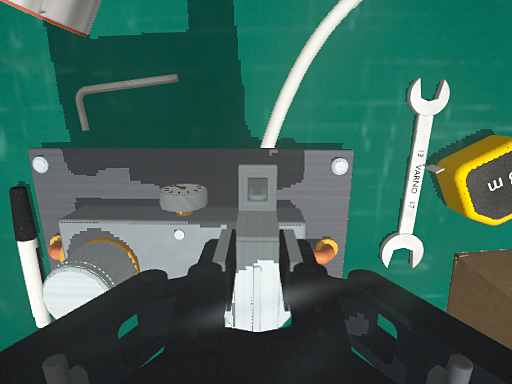

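```bash
python3 - <<'E'
from h import *
s=r.sense();print(s["finger_gap"],s["tool_pos"],s["ft_force"])
im=imaging.snapshot("wrist");a=im[150:340,170:350,::-1];cv2.imwrite("pics/w3c.png",cv2.resize(a,None,fx=3,fy=3))
E
```

```text
21.79285022205912 [556.33071332  66.4007024   80.05253984] [-3.71951648 -8.00184355  7.52503499]
```

View pics/w3c.png

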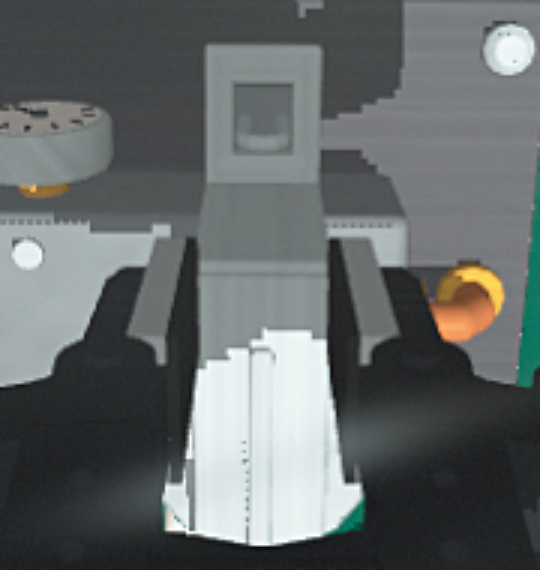

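```bash
python3 - <<'E'
import numpy as np
for t in range(5,91,5):
    a=np.radians(26.8+t);print(t,round((90.8*np.cos(a)-81)/10,2),round((41-90.8*np.sin(a))/10,2))
E
```

```text
5 -0.38 -0.68
10 -0.83 -1.34
15 -1.33 -1.95
20 -1.88 -2.52
25 -2.48 -3.04
30 -3.13 -3.5
35 -3.81 -3.9
40 -4.52 -4.25
45 -5.26 -4.53
50 -6.03 -4.74
55 -6.8 -4.89
60 -7.59 -4.97
65 -8.39 -4.98
70 -9.18 -4.92
75 -9.96 -4.79
80 -10.72 -4.59
85 -11.47 -4.33
90 -12.19 -4.0
```

First part of the swing, then a check.

```bash
python3 -m creep '-0.4 0 -0.7 0 0 0 2; -0.8 0 -1.3 0 0 0 2; -1.3 0 -1.95 0 0 0 2; -1.9 0 -2.5 0 0 0 2; -2.5 0 -3.05 0 0 0 2; -3.1 0 -3.5 0 0 0 2; -3.8 0 -3.9 0 0 0 2; -4.5 0 -4.25 0 0 0 2; -4.5 0 -4.25 0 0 0 2; -4.5 0 -4.25 0 0 0 2'
python3 - <<'E'
from h import *
im=imaging.snapshot("wrist");cv2.imwrite("pics/w4.png",im[:,:,::-1])
im=imaging.snapshot("side");cv2.imwrite("pics/s4.png",cv2.resize(im[150:250,190:310,::-1],None,fx=5,fy=5))
E
```

```text
time: 4.85
tool_pos: [601.3, 65.8, 122.8]
tcp_rot: [-179.8, 0.2, 178.9]
ft_force: [-0.3, -1.2, 0.0]
finger_gap: 20.2
```

View pics/s4.png

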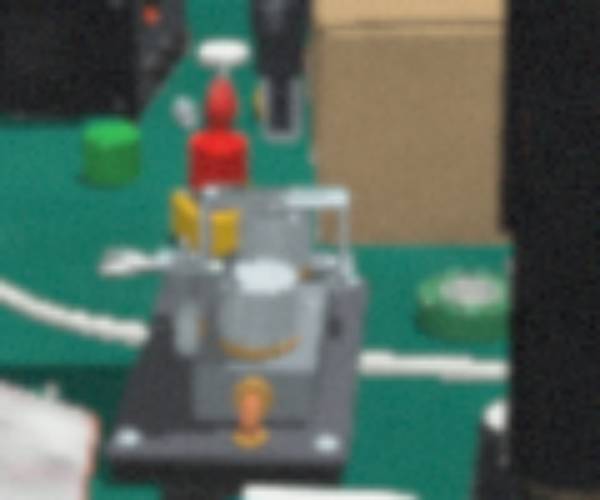

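View pics/w4.png

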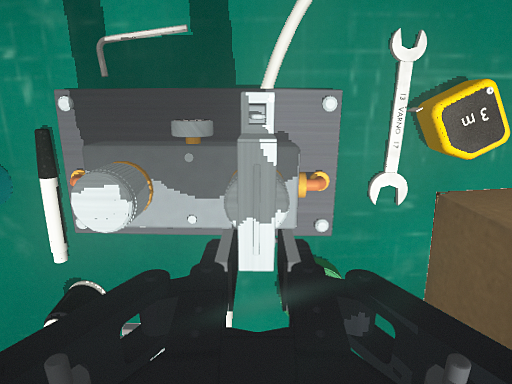

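```bash
python3 -m creep '0 0 -2.5 0 0 0 6; 0 0 -2.5 0 0 0 6; 2.3 0 -2.5 0 0 0 6; 4.6 0 -2.5 0 0 0 6; 4.6 0 0 0 0 0 6; 4.6 0 3 0 0 0 6; 4.6 0 4.7 0 0 0 6; 4.6 0 4.7 0 0 0 6; 4.6 0 4.7 0 0 0 6; 4.6 0 4.7 0 0 0 6; 4.6 0 4.7 0 0 0 0; 4.6 0 4.7 0 0 0 0; 4.6 0 4.7 0 0 0 0; 4.6 0 4.7 0 0 0 0; 4.6 0 4.7 0 0 0 0; 4.6 0 4.7 0 0 0 0; 4.6 0 4.7 0 0 0 0; 4.6 0 4.7 0 0 0 0; 4.6 0 4.7 0 0 0 0; 4.6 0 4.7 0 0 0 0' 60
```

```text
time: 6.95
tool_pos: [555.6, 66.1, 76.5]
tcp_rot: [-179.8, 0.2, 178.9]
ft_force: [-2.2, -1.4, 5.7]
finger_gap: 21.1
```

```bash
python3 -m creep '-0.2 0 -0.35 0 0 0 0; -0.4 0 -0.7 0 0 0 0; -0.6 0 -1 0 0 0 0; -0.8 0 -1.3 0 0 0 0; -1.1 0 -1.65 0 0 0 0; -1.3 0 -1.95 0 0 0 0; -1.6 0 -2.25 0 0 0 0; -1.9 0 -2.5 0 0 0 0; -2.2 0 -2.8 0 0 0 0; -2.5 0 -3.05 0 0 0 0; -2.5 0 -3.05 0 0 0 0' 60
python3 - <<'E'
from h import *
im=imaging.snapshot("wrist");cv2.imwrite("pics/w5.png",im[:,:,::-1])
E
```

```text
time: 8.05
tool_pos: [580.3, 65.4, 105.5]
tcp_rot: [-179.7, 0.2, 178.9]
ft_force: [7.9, -0.2, -14.9]
finger_gap: 20.7
```

View pics/w5.png

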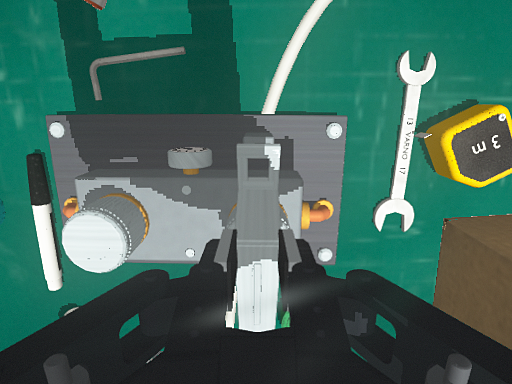

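```bash
python3 -m creep '-0.65 0 -0.4 0 0 0 0; -1.35 0 -0.75 0 0 0 0; -2.1 0 -1.1 0 0 0 0; -2.8 0 -1.35 0 0 0 0; -3.6 0 -1.6 0 0 0 0; -4.3 0 -1.75 0 0 0 0; -5.1 0 -1.8 0 0 0 0; -5.9 0 -1.8 0 0 0 0; -5.9 0 -1.8 0 0 0 0' 60
python3 - <<'E'
from h import *
im=imaging.snapshot("wrist");cv2.imwrite("pics/w6.png",im[:,:,::-1])
im=imaging.snapshot("side");cv2.imwrite("pics/s6.png",cv2.resize(im[150:250,190:310,::-1],None,fx=5,fy=5))
E
```

```text
time: 9.0
tool_pos: [639.8, 64.1, 123.5]
tcp_rot: [-179.7, 0.2, 178.9]
ft_force: [-0.7, -4.4, -10.2]
finger_gap: 19.1
```

View pics/w6.png

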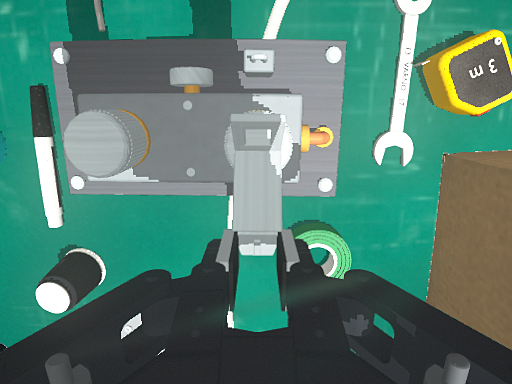

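View pics/s6.png

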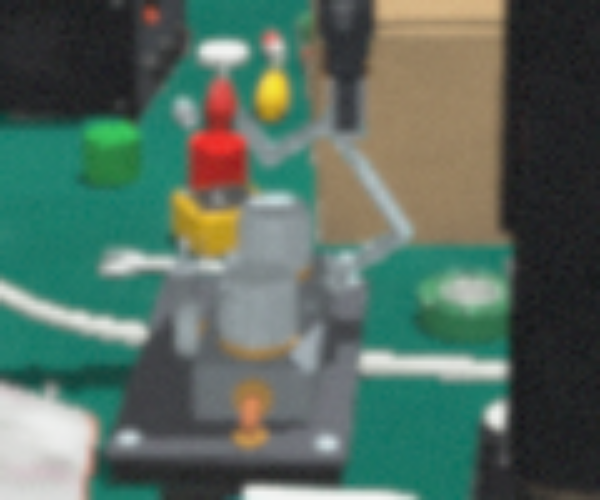

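```bash
python3 -m creep '-0.8 0 0.1 0 0 0 0; -1.6 0 0.25 0 0 0 0; -2.3 0 0.45 0 0 0 0; -3.1 0 0.75 0 0 0 0; -3.8 0 1.1 0 0 0 0; -3.8 0 1.1 0 0 0 0' 60
python3 - <<'E'
from h import *
im=imaging.snapshot("side");cv2.imwrite("pics/s7.png",cv2.resize(im[150:250,190:310,::-1],None,fx=5,fy=5))
E
```

```text
time: 9.7
tool_pos: [680.3, 62.9, 115.4]
tcp_rot: [-179.7, 0.5, 178.9]
ft_force: [0.8, -4.8, 5.0]
finger_gap: 17.7
```

View pics/s7.png

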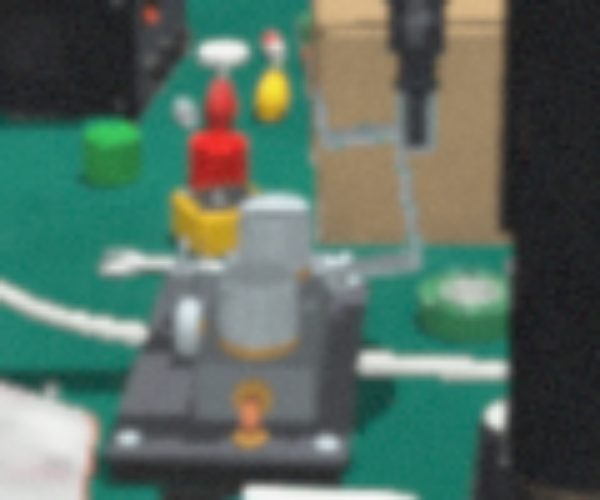

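```bash
python3 -m creep '0 0 0 0 0 0 6; 0 0 0 0 0 0 6; 0 0 0 0 0 0 6; 0 0 -3 0 0 0 6; 1 0 -7 0 0 0 6; 4 0 -10 0 0 0 6; 7 0 -10 0 0 0 6; 9 0 -10 0 0 0 6; 9 0 -10 0 0 0 6; 9 0 -10 0 0 0 6'
python3 - <<'E'
from h import *
im=imaging.snapshot("side");cv2.imwrite("pics/s8.png",cv2.resize(im[150:250,190:310,::-1],None,fx=5,fy=5))
c=imaging.camera_info("wrist");im=imaging.snapshot("wrist");cv2.imwrite("pics/w8.png",im[:,:,::-1])
np.savez("w8.npz",**c)
E
```

```text
time: 10.75
tool_pos: [589.4, 65.6, 215.2]
tcp_rot: [-179.7, 0.5, 178.9]
ft_force: [0.4, 0.1, -0.2]
finger_gap: 59.9
```

View pics/s8.png

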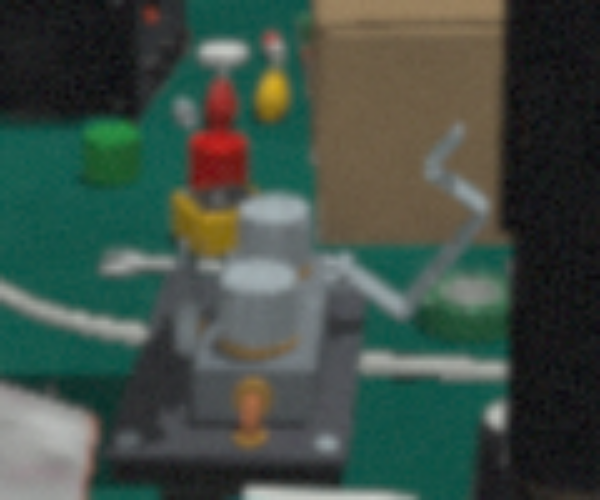

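View pics/w8.png

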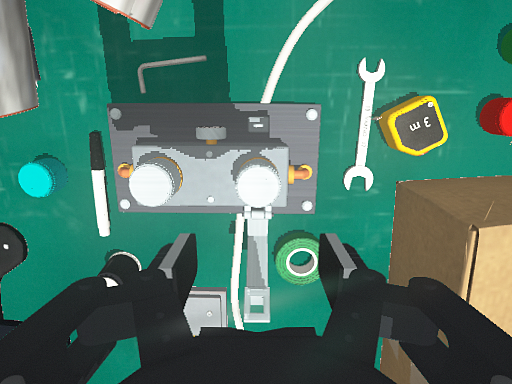

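```bash
python3 - <<'E'
from h import *
c=np.load("w8.npz");im=cv2.imread("pics/w8.png")
a=im[125:225,100:310];cv2.imwrite("pics/w8c.png",cv2.resize(a,None,fx=3.8,fy=3.8,interpolation=cv2.INTER_CUBIC))
m=(im.min(2)>205).astype(np.uint8)
m=cv2.morphologyEx(m,cv2.MORPH_OPEN,np.ones((5,5)))
for k in cv2.findContours(m,0,2)[0]:
    if cv2.contourArea(k)>300:
        h=cv2.convexHull(k);e=cv2.fitEllipse(h);print(e,plane(c,*e[0],98))
A=imaging.camera_info("scene");s=imaging.snapshot("scene")
cv2.imwrite("pics/sc9.png",cv2.resize(s[180:260,210:340,::-1],None,fx=6,fy=6,interpolation=cv2.INTER_CUBIC))
E
```

```text
((252.3679656982422, 271.9175720214844), (48.22251892089844, 138.18356323242188), 0.4347517192363739) [685.36105899  58.93764073  98.        ]
((99.99024200439453, 198.10455322265625), (12.417460441589355, 94.39581298828125), 173.95216369628906) [602.97161811 -87.93176439  98.        ]
((258.082763671875, 188.88848876953125), (43.33281326293945, 49.43647766113281), 178.6078338623047) [596.71909726  66.61258911  98.        ]
((150.12765502929688, 184.97085571289062), (40.47954559326172, 43.684757232666016), 133.48294067382812) [590.81460524 -36.44024629  98.        ]
((359.1401672363281, 169.782958984375), (27.995574951171875, 81.49457550048828), 7.103329658508301) [579.97385538 161.81366622  98.        ]
((365.0352783203125, 91.53656768798828), (29.079816818237305, 87.4819107055664), 17.305761337280273) [509.64402253 162.7085184   98.        ]
((295.8980407714844, 50.095542907714844), (25.11057472229004, 123.8357925415039), 30.124359130859375) [474.8091826  101.31582649  98.        ]
```

View pics/w8c.png

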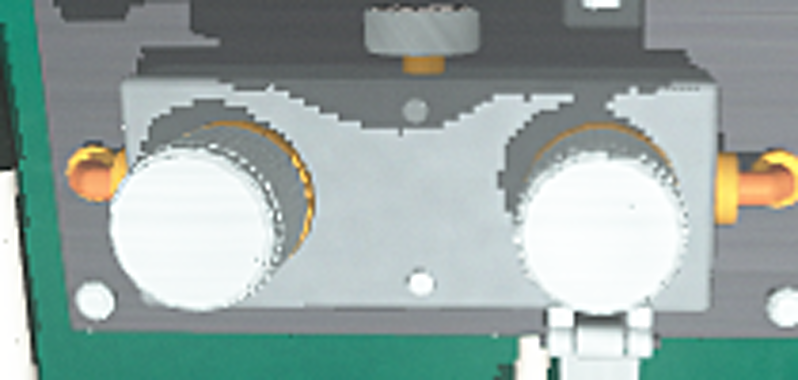

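View pics/sc9.png

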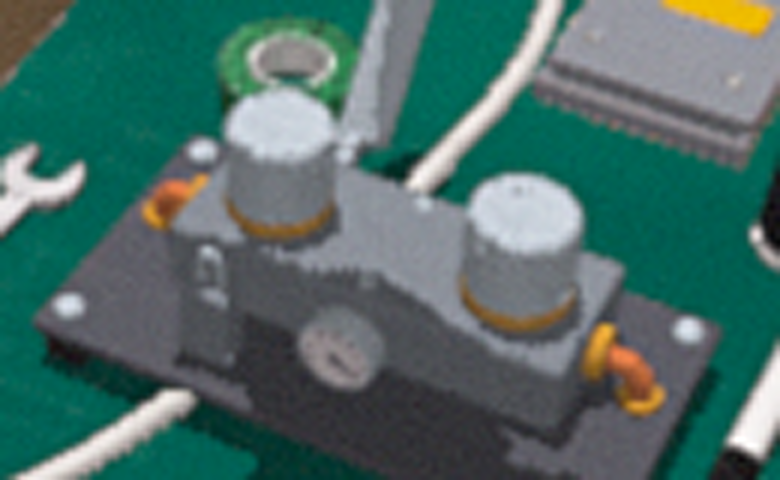

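```bash
python3 - <<'E'
from h import *
c=np.load("w8.npz");A=imaging.camera_info("scene");B=imaging.camera_info("side")
print(plane(c,258.7,186,98),tri(ray(c,258.7,186),ray(A,256.7,200.8)))
print(plane(c,100+193/3.8,125+231/3.8,98))
s=r.sense();print(s["joint_pos"],tool([594.5,66.5,69]),s["time"])
E
```

```text
[593.89736873  67.25415388  98.        ] [595.55808889  65.9781897   94.93974022]
[591.63348011 -35.89050807  98.        ]
[  1.57205307   5.86935554  86.337383    -0.30725263  87.33905413
 -87.27102503] [-0.34192512  0.19871584 14.56443585] 10.9
```

```bash
python3 -m creep '-0.1 0.1 3 0 0 7 6.5; -0.2 0.2 6 0 0 14 6.5; -0.35 0.2 8 0 0 21 6.5; -0.35 0.2 8 0 0 29 6.5; -0.35 0.2 8 0 0 29 6.5; -0.35 0.2 11 0 0 29 6.5; -0.35 0.2 14 0 0 29 6.5; -0.35 0.2 14.7 0 0 29 6.5; -0.35 0.2 14.7 0 0 29 6.5; -0.35 0.2 14.7 0 0 29 6.5; -0.35 0.2 14.7 0 0 29 0; -0.35 0.2 14.7 0 0 29 0; -0.35 0.2 14.7 0 0 29 0; -0.35 0.2 14.7 0 0 29 0; -0.35 0.2 14.7 0 0 29 0; -0.35 0.2 14.7 0 0 29 0; -0.35 0.2 14.7 0 0 29 0' 60
python3 - <<'E'
from h import *
im=imaging.snapshot("wrist");cv2.imwrite("pics/w9.png",im[:,:,::-1])
s=r.sense();print(s["joint_pos"],s["wrist_torque"],s["ft_force"],s["time"])
E
```

```text
time: 12.6
tool_pos: [596.1, 66.4, 70.4]
tcp_rot: [179.9, 0.7, 149.9]
ft_force: [-2.6, -0.9, 7.2]
finger_gap: 40.0
[  1.6666525   12.80266664  94.10436334  -0.34313117  72.43723434
 -58.10637095] [-0.24087159  0.46198487  0.0483476 ] [-4.00953525 -0.94130277  8.76523054] 12.65
```

View pics/w9.png

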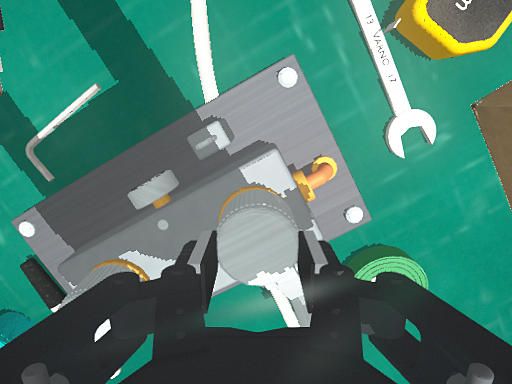

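```bash
python3 -m creep '0 0 0 0 0 -3 0; 0 0 0 0 0 -6 0; 0 0 0 0 0 -9 0; 0 0 0 0 0 -12 0; 0 0 0 0 0 -12 0' 60
python3 - <<'E'
from h import *
im=imaging.snapshot("wrist");cv2.imwrite("pics/w10.png",im[:,:,::-1])
s=r.sense();print(s["joint_pos"],s["wrist_torque"],s["ft_force"],s["joint_efforts"],s["time"])
E
```

```text
time: 13.15
tool_pos: [596.4, 66.3, 71.2]
tcp_rot: [-179.9, 0.8, 161.9]
ft_force: [-0.4, -1.0, -1.3]
finger_gap: 40.2
[  1.66407368  12.75559313  94.07772533  -0.35333268  72.46429217
 -70.06079806] [-0.1149882   0.10368777 -0.02023429] [-0.69739599 -1.09316566 -0.1158079 ] [  0.34644853 -58.88337851 -47.4107337    0.1857328   -0.30674421
  -0.48034508] 13.2
```

View pics/w10.png

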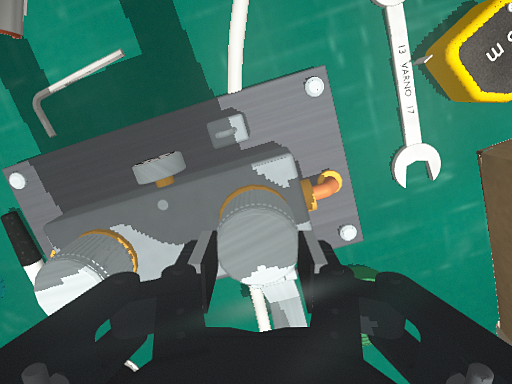

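```bash
python3 -m creep '0 0 -0.03 0 0 -5 0; 0 0 -0.06 0 0 -10 0; 0 0 -0.1 0 0 -15 0; 0 0 -0.13 0 0 -20 0; 0 0 -0.16 0 0 -25 0; 0 0 -0.19 0 0 -30 0; 0 0 -0.22 0 0 -35 0; 0 0 -0.26 0 0 -40 0; 0 0 -0.29 0 0 -45 0; 0 0 -0.32 0 0 -50 0; 0 0 -0.35 0 0 -55 0; 0 0 -0.37 0 0 -60 0; 0 0 -0.37 0 0 -60 0; 0 0 -0.37 0 0 -60 0' 60
python3 - <<'E'
from h import *
im=imaging.snapshot("wrist");cv2.imwrite("pics/w11.png",im[:,:,::-1])
s=r.sense();print(s["joint_pos"],s["wrist_torque"],s["ft_force"],s["time"])
E
```

```text
time: 14.6
tool_pos: [596.5, 66.3, 75.1]
tcp_rot: [-179.3, 0.3, -138.4]
ft_force: [0.1, -0.3, -1.8]
finger_gap: 40.3
[   1.66573954   12.50964458   93.92874322   -0.35183662   72.84060729
 -129.88696538] [-0.04375     0.05678503  0.01302927] [-0.32429866  0.18179968 -1.59837918] 14.65
```

View pics/w11.png

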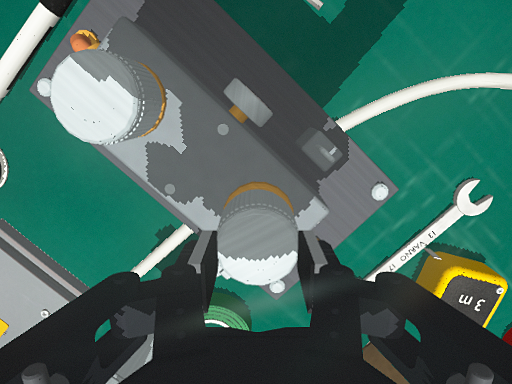

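```bash
python3 -m creep '0 0 -0.3 0 0 0 0; 0 0 -0.6 0 0 0 0; 0 0 -1 0 0 0 0; 0 0 -1.5 0 0 0 0; 0 0 -2 0 0 0 0; 0 0 -2 0 0 0 0' 60
python3 - <<'E'
from h import *
im=imaging.snapshot("wrist");cv2.imwrite("pics/w12.png",im[:,:,::-1])
im=imaging.snapshot("side");cv2.imwrite("pics/s12.png",cv2.resize(im[150:250,190:310,::-1],None,fx=5,fy=5))
s=r.sense();print(s["ft_force"],s["time"])
E
```

```text
time: 15.25
tool_pos: [597.1, 66.4, 96.4]
tcp_rot: [-179.2, 0.4, -138.3]
ft_force: [0.2, 0.0, -1.8]
finger_gap: 39.7
[ 0.05713653 -0.09432606 -1.90607139] 15.35
```

View pics/s12.png

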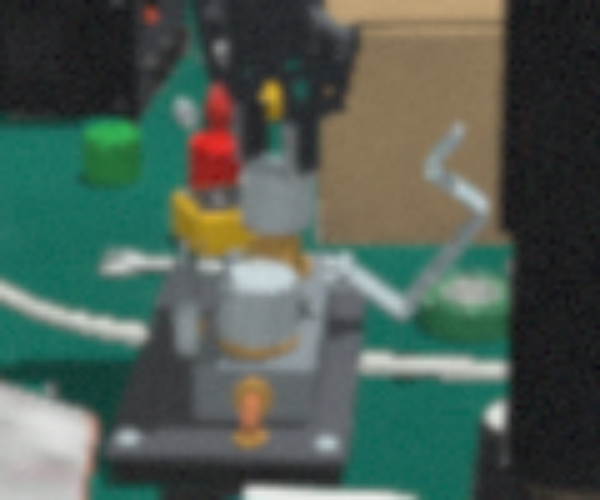

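The cap is off (1.8 N ≈ its weight) and the brass neck is exposed; lift on to roughly 95 mm.

```bash
python3 -m creep '0 0 -1 0 0 0 0; 0 0 -2 0 0 0 0; 0 0 -3 0 0 0 0; 0 0 -4 0 0 0 0; 0 0 -5 0 0 0 0; 0 0 -6 0 0 0 0; 0 0 -7 0 0 0 0; 0 0 -7 0 0 0 0; 0 0 -7 0 0 0 0; 0 0 -7 0 0 0 0; 0 0 -7 0 0 0 0; 0 0 -7 0 0 0 0' 60
python3 - <<'E'
from h import *
im=imaging.snapshot("side");cv2.imwrite("pics/s13.png",cv2.resize(im[120:250,190:310,::-1],None,fx=4.5,fy=4.5))
im=imaging.snapshot("scene");cv2.imwrite("pics/sc13.png",cv2.resize(im[120:300,170:390,::-1],None,fx=3.3,fy=3.3))
s=r.sense();print(s["tool_pos"],s["tcp_rot"],s["ft_force"],s["finger_gap"],s["qd"].round(2),s["time"])
E
```

```text
time: 16.55
tool_pos: [595.2, 66.8, 164.7]
tcp_rot: [-179.3, 0.3, -138.3]
ft_force: [-0.5, 0.8, -1.0]
finger_gap: 40.0
[595.36625024  66.76993401 164.95775388] [-179.27531283    0.33714291 -138.34565374] [ 0.29250375 -0.39942591 -1.18732239] 39.821579491653395 [-0.11 -0.04 -0.15 -0.04  0.05 -0.07] 16.65
```

View pics/s13.png

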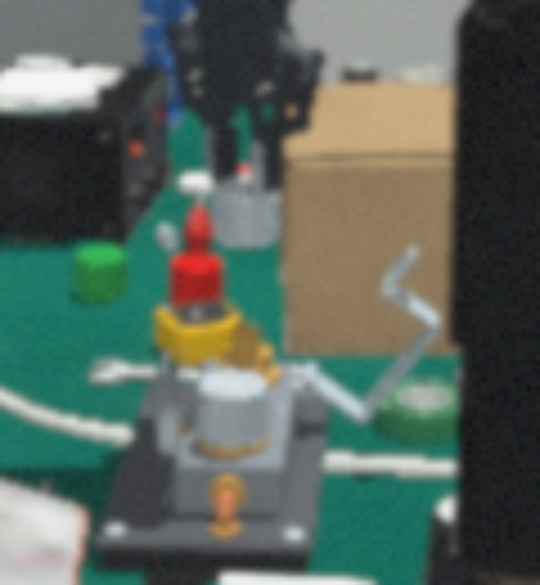

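View pics/sc13.png

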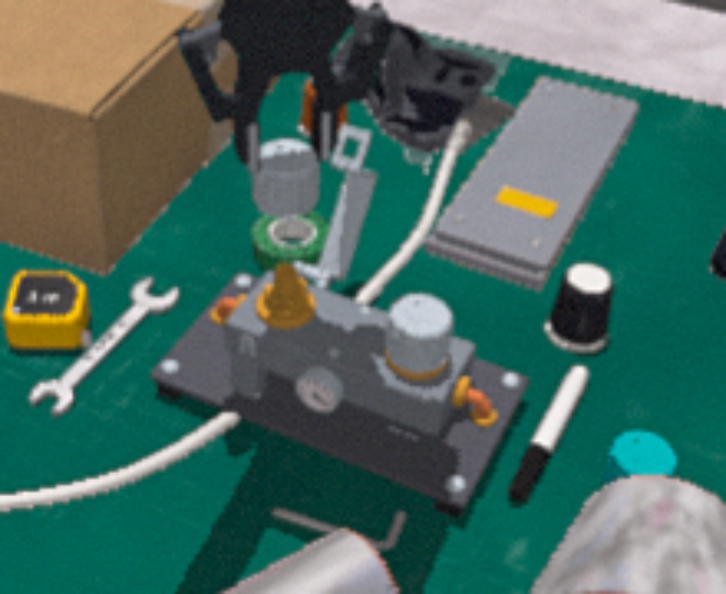

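The cap is held level about 95 mm above its seat. The hasp is back, the other cap is in place, and the things lying around look unmoved.

```bash
python3 -c "
from bench import r
print(r.hand_in())"
```

```text
the job is handed in; nothing more can be done
None
```

The hasp is thrown fully back and the left outlet's cap is off. I handed the job in at about 16.7 s with the cap still in the gripper; the hand-in gave no verdict.

- **Hasp:** My first pinch slipped off as I began to swing, and the hasp stayed shut. I gripped again with more force, swung it to about 1.5 rad and let go. The side picture showed it fallen all the way back.
- **Cap:** I tried it anticlockwise first. It turned freely and rose, so this outlet has a right-hand thread. After about 72° it lifted straight off.
- **Last checks:**
  - The cap is held level, about 90–95 mm above its seat. That height comes from how far the gripper rose, not from a picture measurement.
  - The fingers are closed on the cap and the arm is still. The wrist force read 1 to 2 N, about the cap's weight.
  - The pictures show the other cap still on its outlet and nothing lying around visibly moved. I judged this by eye.
- **Readings that disagreed:** The finger opening read about 3–4 mm under the stated widths (21 mm for 24, 40 mm for 44). Heights measured from two views were also off, from about 14 mm under the stated figures to 10 mm over. I used the stated heights for the grasps.

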